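# Feel which screw carton is the fuller and put it in the job tray

### The job

The two small brown screw cartons look the same, but one is nearly full and the other nearly empty. Lift the left-hand carton clear of the table to feel its weight and stand it back where it was, then lift the right-hand one; finish with the heavier carton standing upright in the grey job tray and the lighter one standing upright on the table where it was at the start. Set the cartons down rather than dropping them.

Things in the scene. Friction and masses are not known exactly. Their poses are not given: they have to be found in the camera images.
- carton_a_centre (a point): one of two identical-looking plain brown closed cardboard cartons, standing upright: 45 mm (its x, grasp across this) by 70 mm (its y) by 80 mm tall, white strip over the top. One is to the robot's left (greater y), one to its right beside the tray; which is which varies. One weighs 0.5 to 0.61 kg, the other 0.14 to 0.18 kg. Point: centre of the carton, 40 mm above its underside
- carton_b_centre (a point): one of two identical-looking plain brown closed cardboard cartons, standing upright: 45 mm (its x, grasp across this) by 70 mm (its y) by 80 mm tall, white strip over the top. One is to the robot's left (greater y), one to its right beside the tray; which is which varies. One weighs 0.5 to 0.61 kg, the other 0.14 to 0.18 kg. Point: centre of the carton, 40 mm above its underside
- tray_floor (a point): fixed shallow open tray of grey sheet steel with a bright rim, 160 mm (its x) by 120 mm (its y), walls 3 mm thick and 22 mm high, empty. This point is the centre of its floor, on the upper face, 3 mm above the table; z up, x along the long side

How it is judged:
On the way, in this order (a step that is already met when the one before it is completed fails the run):
1. the left-hand carton is lifted at least 30 mm, at its own side, while the right-hand one stands (((height (world z) of carton_a_centre above 0.07 m and world y of carton_a_centre above 0.205 m and world y of carton_b_centre below 0.205 m and height (world z) of carton_b_centre below 0.05 m) or (height (world z) of carton_b_centre above 0.07 m and world y of carton_b_centre above 0.205 m and world y of carton_a_centre below 0.205 m and height (world z) of carton_a_centre below 0.05 m))), for 0.2 s.
2. with the left-hand carton standing on the left again, the right-hand carton is lifted at least 30 mm, at its own side (((height (world z) of carton_a_centre above 0.07 m and world y of carton_a_centre below 0.205 m and world y of carton_b_centre above 0.205 m and height (world z) of carton_b_centre below 0.05 m) or (height (world z) of carton_b_centre above 0.07 m and world y of carton_b_centre below 0.205 m and world y of carton_a_centre above 0.205 m and height (world z) of carton_a_centre below 0.05 m))), for 0.2 s.
At the end, for the whole second after the job is handed in: The heavier carton (it weighs on the tray with more than 3.2 N) stands upright (within 10 degrees) on the floor of the tray, inside its walls; the lighter carton stands upright (within 10 degrees) on the table within 50 mm of where it started; both are at rest and released (((contact force between job_tray and carton_a above 3.2 N and x of carton_a_centre in the frame of tray_floor between -0.06 and 0.06 m and y of carton_a_centre in the frame of tray_floor between -0.045 and 0.045 m and z of carton_a_centre in the frame of tray_floor between 0.033 and 0.047 m and angle between each of carton_a_centre, carton_b_centre's own z axis and vertical below 0.17 rad and linear speed of each of carton_a, carton_b below 0.02 m/s and contact force between the fingers and carton_a below 0.05 N and distance of carton_b_centre from where it was at the start of the episode below 0.05 m and height (world z) of carton_b_centre below 0.047 m and contact force between the fingers and carton_b below 0.05 N) or (contact force between job_tray and carton_b above 3.2 N and x of carton_b_centre in the frame of tray_floor between -0.06 and 0.06 m and y of carton_b_centre in the frame of tray_floor between -0.045 and 0.045 m and z of carton_b_centre in the frame of tray_floor between 0.033 and 0.047 m and angle between each of carton_b_centre, carton_a_centre's own z axis and vertical below 0.17 rad and linear speed of each of carton_b, carton_a below 0.02 m/s and contact force between the fingers and carton_b below 0.05 N and distance of carton_a_centre from where it was at the start of the episode below 0.05 m and height (world z) of carton_a_centre below 0.047 m and contact force between the fingers and carton_a below 0.05 N))); the robot touches nothing.
It fails at once if a carton is let go with its underside more than 55 mm above the table ((height (world z) of carton_a_centre above 0.095 m and contact force between the fingers and carton_a below 0.02 N) or (height (world z) of carton_b_centre above 0.095 m and contact force between the fingers and carton_b below 0.02 N)).
It fails at once if a carton is knocked over (angle between any of carton_a_centre, carton_b_centre's own z axis and vertical above 0.8 rad).
It also fails if it takes over 72 s, if anything falls off the work surface, if the arm or the gripper's body presses on something with over 40 N, if the wrist force passes 120 N, or if a joint passes its speed limit or range.

### The arm

A 6-joint arm with a two-finger parallel gripper is mounted at the origin on a cart in front of the work surface, level with it; the furniture and walls round the work are solid. World frame = base frame: x ahead of the robot, y to its left, z up, the work surface at z = 0. Lengths are in m, angles in rad, forces in N, time in s.
With the tool pointing down it reaches from about 0.3 to 0.775 m from the base axis. Payload 14.6 kg.
Tool frame: the origin (TCP) lies between the finger pads; the fingertips stand 22 mm ahead of it and the grasp point (between the pads) lies 3 mm ahead of it (ctrl.tip_reach is the distance from the TCP to the fingertips, in m); z points along the fingers, y is the direction in which the jaws open and shut (so a half turn about z gives the same grasp; the last joint's range is limited). The gripper opens to 94 mm and grips with 3 to 60 N. Pads are 16 mm wide; open, the fingers measure 119 mm over their backs; the gripper's body (75 mm by 177 mm) begins 78 mm behind the grasp point.
Start: joints at [1.104, 0.3, 1.521, -0, 1.321, -0.067], TCP at [0.214, 0.507, 0.227] pointing down, gripper open.
Joint ranges: [-3.03, 3.03], [-0.79, 2.21], [0.23, 2.52], [-1.04, 4.18], [0, 3.07], [-2.55, 2.55]. Speed limits (rad/s): [2.22, 2.22, 2.57, 3.14, 3.14, 3.14].

### API

Orientations are given as [roll, pitch, yaw] about the fixed x, y, z axes, in that order (R = Rz(yaw) Ry(pitch) Rx(roll)).
In Python, from station import ctrl gives the robot as it stands. The module is installed in compiled form; this text tells all that it offers.
- The arm moves only by the shell command python3 -m creep 'ROWS' [OPENING] [FORCE]. ROWS is a JSON object of lists of equal length, an entry for each row: "xyz": the shift along the tool's x, y, z in mm, a list of three; "spin": the turn about the tool's z in rad. In form: {"xyz": [[tx, ty, tz], ...], "spin": [spin, ...]}. A call has 1 to 5 rows; each row shifts and turns the commanded pose from where the row before left it, along the tool's axes as they then stand; what a row does not reach is not made up. A row lasts 1/8 s, in which the tool goes at most 62.5 mm and 10.7 degrees, less where a joint would pass 70% of its speed; a pose out of reach is approached as far as the arm can. A call with a gripper value outside its range is refused whole. OPENING is the finger opening in mm, from 0 to 94, set as the call begins (- or left out, the last holds). The fingers move at their own pace and stop on an object; FORCE is the grip in N (left out, the last holds). Time passes only in rows, so rows that do not move let the fingers close. It gives the time, the measured TCP pose, the force and the opening at its end, in the units of the state.
- ctrl.get_obs(): the state, without advancing time (a new reading comes with each control period).
- ctrl.camera(name): name is "scene" or "top" or "wrist"; returns the picture (384x512x3 uint8, red, green, blue); there is no depth.
- ctrl.camera_model(name): a dict with "fx", "fy", "cx", "cy" (pixels), "R" (3x3) and "t" (3): a world point X has camera coordinates R X + t. Camera axes: x right, y down, z forward; pixel columns grow to the right and rows downward; lengths in m; the calibration is good to about 2 mm. The wrist camera is an equidistant fisheye: a pixel r from the principal point sees the ray r / f radians off the axis. A picture is of the moment at which its call begins: read the wrist's pose just before it. camera_model takes no time and is no camera call; for the wrist camera it gives the pose at the moment of the call.
- ctrl.hand_in(): hands the job in, once; it reports no verdict.
The state is a dict: "time_s": time; "qpos": joint angles; "joint_vel": joint speeds; "tau": joint torques, N m; "ee_pos": TCP position; "eef_rot": TCP orientation; "force": force on the tool from outside, world axes, zero at the start; "moment": the same for the moment, N m; "grip_width": finger opening in m.
Only numpy, scipy, OpenCV 4.12 (cv2) and the standard library are available. Lean on these libraries where they do the work, as an engineer would, in place of code of your own. Each camera call takes 0.05 s, during which the arm holds its last target.

## Working session

There is one attempt and no reset: what is moved stays moved. The work goes in short steps, Python scripts to look and compute and a shell command to move; the robot and the scene stay as the last step left them, time stands still between calls to the robot, and variables do not carry over. Pictures are saved under pics/ and viewed, and the job is handed in when it is done.

```bash
mkdir -p pics; python3 - <<'E'
from station import ctrl
import cv2
print(ctrl.get_obs(), ctrl.tip_reach)
for n in ("scene","top","wrist"):
    m=ctrl.camera_model(n); print(n,m)
    cv2.imwrite(f"pics/{n}0.png",ctrl.camera(n)[:,:,::-1])
E
```

```text
{'time_s': 0.0, 'qpos': array([ 1.10443960e+00,  3.00484145e-01,  1.52159171e+00,  5.65419155e-06,
        1.32070179e+00, -6.66097482e-02]), 'joint_vel': array([-0.00128653,  0.00052554,  0.00031901,  0.00050882, -0.00035566,
        0.00028305]), 'tau': array([ 2.06467776e-03, -5.31797898e+01, -3.52752221e+01,  7.09346286e-02,
        2.42553593e-02, -7.89992328e-05]), 'ee_pos': array([0.21394913, 0.50641817, 0.22687466]), 'eef_rot': array([-3.14041065e+00, -8.43383382e-05,  2.74184422e+00]), 'force': array([-0.80285694, -0.25074149, -0.40901491]), 'moment': array([-0.00174206, -0.03481325,  0.03061653]), 'grip_width': 0.09412982964364783} 0.022
scene {'fx': 427.6511363993951, 'fy': 427.6511363993951, 'cx': 260.77611527348404, 'cy': 192.76495912504237, 'R': array([[ 0.74575952, -0.66610026,  0.01237659],
       [-0.46326589, -0.53183983, -0.70889429],
       [ 0.47877703,  0.52293101, -0.70520615]]), 't': array([-0.29796069,  0.35830046,  0.58726131])}
top {'fx': 479.50423483971605, 'fy': 479.50423483971605, 'cx': 245.5829088150753, 'cy': 195.44040493069875, 'R': array([[-0.00349914, -0.99997292,  0.00647456],
       [-0.98903697,  0.0025049 , -0.14764686],
       [ 0.14762664, -0.00692022, -0.98901895]]), 't': array([0.14294164, 0.5119132 , 0.83462923])}
wrist {'fx': 297.3186396354542, 'fy': 297.3186396354542, 'cx': 257.9559182149393, 'cy': 191.66457457614754, 'R': array([[ 3.89100878e-01,  9.21195137e-01,  1.59082404e-04],
       [ 8.93587028e-01, -3.77481521e-01,  2.42919583e-01],
       [ 2.23836389e-01, -9.43780691e-02, -9.70046417e-01]]), 't': array([-0.54983256, -0.02536535,  0.39025859])}
```

View pics/top0.png

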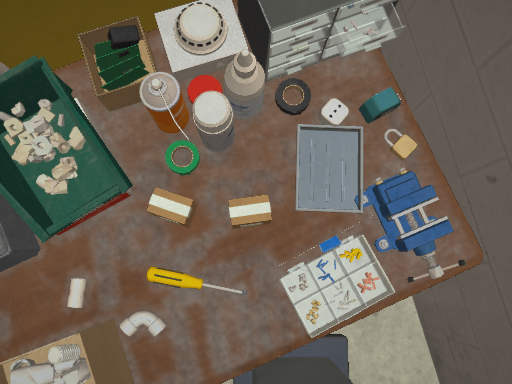

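View pics/scene0.png

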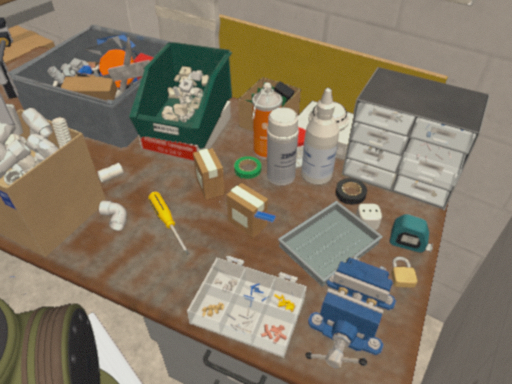

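View pics/wrist0.png

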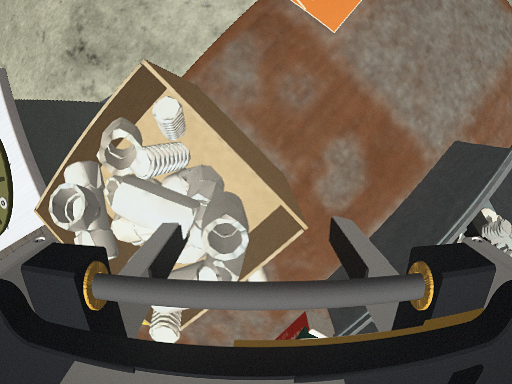

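```bash
python3 - <<'E'
import cv2
a=cv2.imread("pics/top0.png")
cv2.imwrite("pics/topz.png",cv2.resize(a[120:260,130:390],None,fx=3,fy=3,interpolation=cv2.INTER_CUBIC))
E
```

```text
(no output)
```

View pics/topz.png

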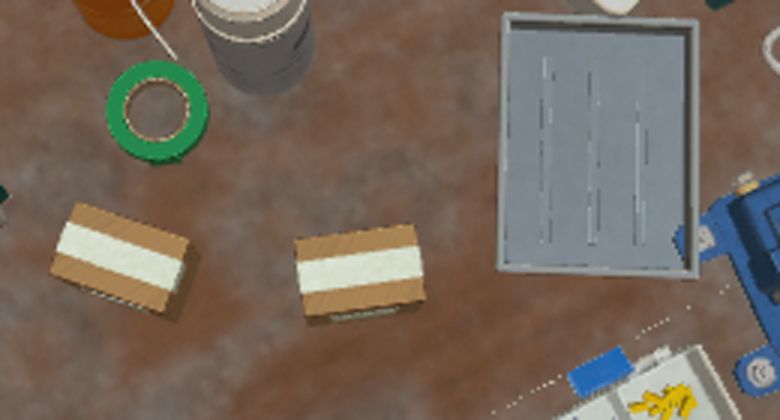

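```bash
cat > h.py <<'E'
import numpy as np
from station import ctrl
def back(n,uv,z):
    m=ctrl.camera_model(n);R,t=np.array(m["R"]),np.array(m["t"])
    d=np.array([(uv[0]-m["cx"])/m["fx"],(uv[1]-m["cy"])/m["fy"],1])
    C=-R.T@t; w=R.T@d; return C+w*(z-C[2])/w[2]
def proj(n,X):
    m=ctrl.camera_model(n);c=np.array(m["R"])@X+np.array(m["t"])
    return np.array([m["fx"]*c[0]/c[2]+m["cx"],m["fy"]*c[1]/c[2]+m["cy"]])
E
python3 - <<'E'
from h import *
np.set_printoptions(precision=4,suppress=True)
for nm,pts,z in (("L",[(77,203),(190,239),(165,313),(50,272)],.08),("R",[(296,240),(414,225),(425,299),(305,317)],.08),("T",[(503,14),(698,20),(697,277),(498,271)],.022)):
    P=np.array([back("top",(p[0]/3+130,p[1]/3+120),z) for p in pts])
    c=P.mean(0); y=(P[0]+P[3]-P[1]-P[2])/2; x=(P[0]+P[1]-P[2]-P[3])/2
    print(nm,c,"ylen",np.linalg.norm(y),"xlen",np.linalg.norm(x),"yaw",np.arctan2(-y[0],y[1]),np.arctan2(x[1],x[0]))
    print(P[:,:2].tolist(), "scene", proj("scene",c))
E
```

```text
L [0.4888 0.2717 0.08  ] ylen 0.0695351813504631 xlen 0.04366686102052257 yaw -0.3286176149779991 -0.32888639999355157
[[0.5200065824733231, 0.29732968520892433], [0.498857459974881, 0.23189472138550105], [0.45623871968364554, 0.24561930323850775], [0.4799724601811537, 0.3118129624081627]] scene [207.2926 160.0762]
R [0.4806 0.1341 0.08  ] ylen 0.06897580039033642 xlen 0.04397200937350629 yaw 0.13578557055094037 0.12615956553137006
[[0.49811838496419425, 0.1709270105016799], [0.506675868185244, 0.10290545713098923], [0.46383301003838545, 0.0970533265411255], [0.45371616546069016, 0.1657135701999411]] scene [246.4061 196.6775]
T [ 0.5663 -0.0161  0.022 ] ylen 0.12286751498204869 xlen 0.1634475178752564 yaw -0.033197517120083044 -0.04086192487767785
[[0.649994212040422, 0.04212563065574554], [0.6458863875963619, -0.0810815344296961], [0.4826049818221656, -0.073997264164722], [0.48665345190811954, 0.048395203915269885]] scene [330.1563 238.3514]
```

```bash
cat >> h.py <<'E'
def tri(u1,u2):
    A=[];b=[]
    for n,u in (("top",u1),("scene",u2)):
        m=ctrl.camera_model(n);R,t=np.array(m["R"]),np.array(m["t"])
        for k,f,c in((0,"fx","cx"),(1,"fy","cy")):
            s=(u[k]-m[c])/m[f]; A.append(R[k]-s*R[2]); b.append(s*t[2]-t[k])
    return np.linalg.lstsq(np.array(A),np.array(b),rcond=None)[0]
def goal(x,y,z,yaw):
    """xyz mm (tool frame, current) and spin to go to TCP goal"""
    from scipy.spatial.transform import Rotation as Ro
    o=ctrl.get_obs(); R=Ro.from_euler("xyz",o["eef_rot"]).as_matrix()
    d=R.T@(np.array([x,y,z])-o["ee_pos"])*1000
    s=-(yaw-o["eef_rot"][2]); s=(s+np.pi)%(2*np.pi)-np.pi
    return d.round(1),round(s,3)
E
python3 - <<'E'
from h import *
np.set_printoptions(precision=3,suppress=True)
for n,a,b in(("whitecap",(212,107),(284,114)),("nozzle",(244,57),(325,93)),("orange",(158,83),(267,88)),("bin corner near",(45,238),(135,140)),("binright",(130,186),(205,150))): print(n,tri(a,b))
print(goal(.489,.272,.2,1.242))
E
```

```text
whitecap [0.634 0.195 0.171]
nozzle [0.695 0.145 0.22 ]
orange [0.668 0.281 0.179]
bin corner near [0.438 0.507 0.021]
binright [0.533 0.351 0.034]
(array([-344.6, -108.9,   27.1]), np.float64(1.5))
```

```bash
python3 -m creep '{"xyz": [[-35,-11,0],[-55,-17,0],[-55,-17,0],[-55,-17,0],[-55,-17,0]], "spin": [0,0,0,0,0]}' 94 25; python3 -c "
from h import *
print(goal(.489,.272,.2,1.242))"
```

```text
time_s: 0.78
ee_pos: [0.4194, 0.3332, 0.2274]
eef_rot: [-3.142, -0.0, 2.742]
force: [-0.4, 0.4, -0.6]
grip_width: 0.0941
(array([-87.9, -29.2,  27.4]), np.float64(1.5))
```

```bash
python3 -m creep '{"xyz": [[-40,-14,0],[-28,-10,0],[0,0,0],[0,0,0],[0,0,0]], "spin": [0.12,0.18,0.18,0.18,0.18]}'; python3 -m creep '{"xyz": [[0,0,0],[0,0,0],[0,0,0],[0,0,0],[0,0,0]], "spin": [0.18,0.18,0.18,0.12,0]}'; python3 -c "
from h import *
import cv2
print(goal(.489,.272,.2,1.242)); print(ctrl.get_obs()['force'])
cv2.imwrite('pics/w1.png',ctrl.camera('wrist')[:,:,::-1])"
```

```text
time_s: 1.4
ee_pos: [0.4689, 0.2834, 0.2272]
eef_rot: [-3.141, 0.0, 1.896]
force: [-0.2, -0.1, -0.4]
grip_width: 0.0939
time_s: 2.02
ee_pos: [0.4689, 0.2835, 0.2272]
eef_rot: [-3.141, 0.0, 1.243]
force: [-0.3, -0.4, 0.8]
grip_width: 0.0941
(array([-4.4, 22.8, 27.2]), np.float64(0.001))
[-0.30187462 -0.37686216  0.83468675]
```

View pics/w1.png

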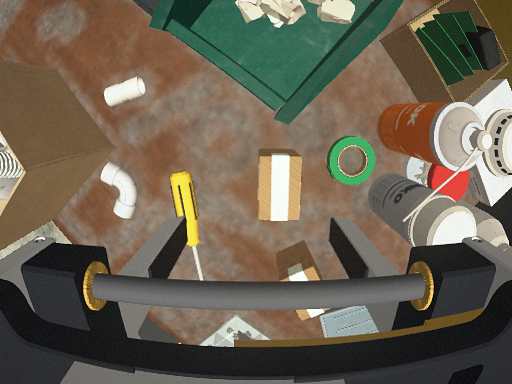

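The wrist view shows the left carton squared to the jaws, its top near (280,187), with free space for both fingers. I'll check its position by fisheye projection.

```bash
cat >> h.py <<'E'
def wback(uv,z):
    m=ctrl.camera_model("wrist");R,t=np.array(m["R"]),np.array(m["t"])
    dx,dy=uv[0]-m["cx"],uv[1]-m["cy"];r=np.hypot(dx,dy);th=r/m["fx"]
    d=np.array([np.sin(th)*dx/r,np.sin(th)*dy/r,np.cos(th)]);C=-R.T@t;w=R.T@d
    return C+w*(z-C[2])/w[2]
E
python3 - <<'E'
from h import *
import cv2
a=cv2.imread("pics/w1.png");cv2.imwrite("pics/w1z.png",cv2.resize(a[130:240,240:330],None,fx=5,fy=5))
for p in((259,153),(301,153),(299,222),(260,221)): print(wback(p,.08))
E
```

```text
[0.48108629 0.31634934 0.08      ]
[0.52244868 0.30265873 0.08      ]
[0.49856258 0.23092071 0.08      ]
[0.45848374 0.24593364 0.08      ]
```

View pics/w1z.png

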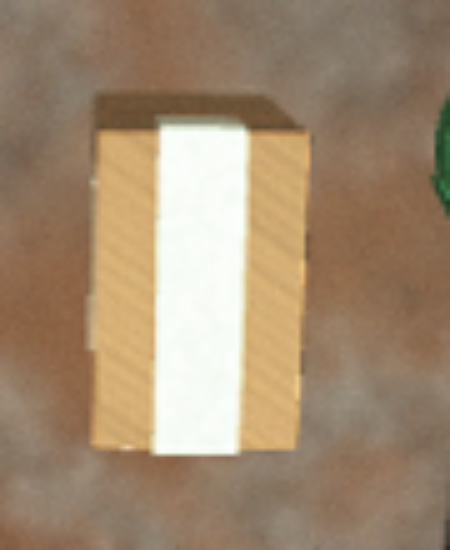

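```bash
python3 -m creep '{"xyz": [[-4,22,20],[0,0,40],[0,0,40],[0,0,40],[0,0,27]], "spin": [0,0,0,0,0]}'; python3 -m creep '{"xyz": [[0,0,0],[0,0,0],[0,0,0],[0,0,0],[0,0,0]], "spin": [0,0,0,0,0]}' 20 25;  python3 -c "
from h import *
print(goal(.489,.272,.06,1.242)); print(ctrl.get_obs())"
```

```text
time_s: 2.7
ee_pos: [0.4879, 0.2724, 0.0585]
eef_rot: [-3.14, 0.001, 1.245]
force: [-0.2, 0.6, 0.9]
grip_width: 0.0938
time_s: 3.32
ee_pos: [0.4886, 0.2727, 0.0608]
eef_rot: [3.141, -0.0, 1.242]
force: [-0.1, 0.5, 0.5]
grip_width: 0.0474
(array([-0.5,  0.6,  0.8]), np.float64(-0.0))
{'time_s': 3.325, 'qpos': array([4.43605010e-01, 5.12251398e-01, 1.64430069e+00, 1.78579568e-05,
       9.84445314e-01, 7.72469129e-01]), 'joint_vel': array([-0.00108617,  0.00590599,  0.00047303, -0.00011393, -0.00179282,
        0.00184915]), 'tau': array([ 1.45258033e-03, -5.90599823e+01, -2.93294638e+01,  5.38370619e-02,
       -3.65845452e-02, -4.91688814e-03]), 'ee_pos': array([0.48860114, 0.27270559, 0.06084323]), 'eef_rot': array([ 3.14117672e+00, -4.26089704e-04,  1.24192242e+00]), 'force': array([-0.05345381,  0.46486616,  0.54911454]), 'moment': array([-0.04936737,  0.11020298,  0.02586051]), 'grip_width': 0.047370859209332684}
```

```bash
python3 -m creep '{"xyz": [[0,0,0],[0,0,0],[0,0,0],[0,0,0]], "spin": [0,0,0,0]}' 20 25; python3 -m creep '{"xyz": [[0,0,-10],[0,0,-15],[0,0,-15],[0,0,-10],[0,0,0]], "spin": [0,0,0,0,0]}'; python3 -m creep '{"xyz": [[0,0,0],[0,0,0],[0,0,0],[0,0,0],[0,0,0]], "spin": [0,0,0,0,0]}';  python3 -c "
from h import *
import cv2
print(ctrl.get_obs()['tau'],ctrl.get_obs()['force'])
cv2.imwrite('pics/s2.png',ctrl.camera('scene')[:,:,::-1])"
```

```text
time_s: 3.82
ee_pos: [0.4886, 0.2727, 0.0608]
eef_rot: [3.141, -0.0, 1.242]
force: [-1.2, -0.8, 5.2]
grip_width: 0.0449
time_s: 4.45
ee_pos: [0.4888, 0.2728, 0.1114]
eef_rot: [3.141, -0.001, 1.242]
force: [-0.5, -0.5, -1.5]
grip_width: 0.0447
time_s: 5.08
ee_pos: [0.4884, 0.2726, 0.1103]
eef_rot: [-3.141, 0.0, 1.242]
force: [-0.2, -0.5, -2.0]
grip_width: 0.0445
[-9.09109513e-04 -5.82350099e+01 -3.20347595e+01  5.79271058e-02
 -4.15710965e-02  8.55098529e-05] [-0.21808134 -0.46275022 -2.02044844]
```

View pics/s2.png

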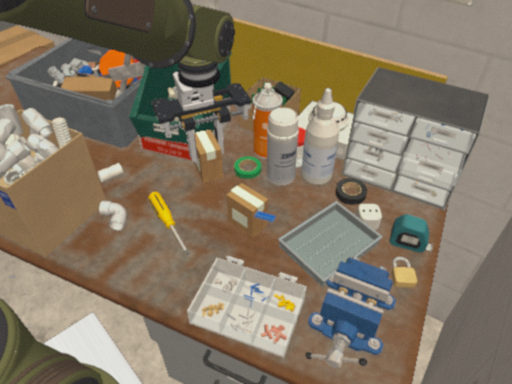

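The left carton is up (top at about (207,143), was (207,160)). The reading of about -2 N suggests it is the light one. I'll take a couple more readings, then set it back.

```bash
for i in 1 2; do python3 -m creep '{"xyz": [[0,0,0],[0,0,0],[0,0,0]], "spin": [0,0,0]}' | grep force; done; python3 -m creep '{"xyz": [[0,0,10],[0,0,15],[0,0,15],[0,0,7],[0,0,1]], "spin": [0,0,0,0,0]}'; python3 -m creep '{"xyz": [[0,0,0],[0,0,1],[0,0,0]], "spin": [0,0,0]}'
```

```text
force: [0.7, 0.2, -2.7]
force: [-0.5, -0.5, -1.9]
time_s: 6.5
ee_pos: [0.4883, 0.2725, 0.0618]
eef_rot: [-3.141, 0.001, 1.242]
force: [0.3, 0.1, -1.4]
grip_width: 0.0447
time_s: 6.88
ee_pos: [0.4885, 0.2727, 0.0616]
eef_rot: [3.141, -0.0, 1.242]
force: [0.5, -0.1, -1.7]
grip_width: 0.0446
```

```bash
python3 -m creep '{"xyz": [[0,0,0.7],[0,0,0],[0,0,0]], "spin": [0,0,0]}';python3 -m creep '{"xyz": [[0,0,0.7],[0,0,0],[0,0,0]], "spin": [0,0,0]}'
```

```text
time_s: 7.25
ee_pos: [0.4885, 0.2727, 0.0608]
eef_rot: [3.141, -0.0, 1.242]
force: [-0.2, -0.9, -0.8]
grip_width: 0.0447
time_s: 7.62
ee_pos: [0.4886, 0.2727, 0.0608]
eef_rot: [3.141, -0.0, 1.242]
force: [-2.9, -2.4, 6.7]
grip_width: 0.0448
```

Contact made; release and retreat upward.

```bash
python3 -m creep '{"xyz": [[0,0,0],[0,0,0],[0,0,0],[0,0,0],[0,0,0]], "spin": [0,0,0,0,0]}' 94; python3 -m creep '{"xyz": [[0,0,-20],[0,0,-40],[0,0,-40],[0,0,-40],[0,0,-20]], "spin": [0,0,0,0,0]}';  python3 -c "
from h import *
import cv2
print(goal(.4806,.1341,.22,1.70))
cv2.imwrite('pics/w3.png',ctrl.camera('wrist')[:,:,::-1])"
```

```text
time_s: 8.25
ee_pos: [0.4885, 0.2726, 0.06]
eef_rot: [-3.142, 0.0, 1.242]
force: [-0.9, 0.9, 0.5]
grip_width: 0.0912
time_s: 8.88
ee_pos: [0.4888, 0.2728, 0.2224]
eef_rot: [3.14, -0.002, 1.242]
force: [1.0, -0.3, -0.2]
grip_width: 0.0936
(array([-134. ,   37. ,    2.2]), np.float64(-0.458))
```

View pics/w3.png

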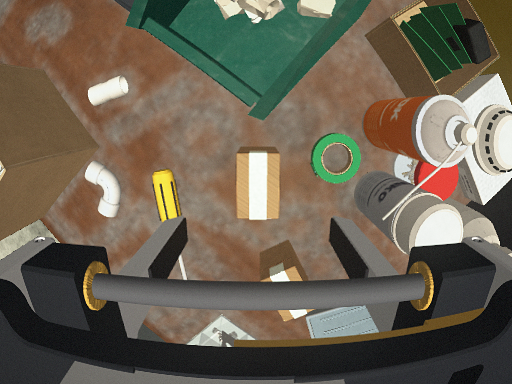

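The left carton stands upright again at about (258,185). On to the right one.

```bash
python3 -m creep '{"xyz": [[-30,8,0],[-45,13,0],[-40,11,0],[-19,5,0],[0,0,0]], "spin": [0,0,0,-0.12,-0.18]}'; python3 -m creep '{"xyz": [[0,0,0],[0,0,0]], "spin": [-0.158,0]}';  python3 -c "
from h import *
import cv2
print(goal(.4806,.1341,.06,1.70))
cv2.imwrite('pics/w4.png',ctrl.camera('wrist')[:,:,::-1])
print(wback((256,186),.08))"
```

```text
time_s: 9.55
ee_pos: [0.48, 0.1326, 0.2195]
eef_rot: [-3.141, 0.0, 1.545]
force: [0.2, 0.5, -0.4]
grip_width: 0.094
time_s: 9.8
ee_pos: [0.4801, 0.1338, 0.2195]
eef_rot: [-3.141, 0.0, 1.699]
force: [0.3, -0.6, -0.9]
grip_width: 0.0939
(array([  0.2,   0.7, 159.5]), np.float64(-0.001))
[0.47784018 0.13549417 0.08      ]
```

View pics/w4.png

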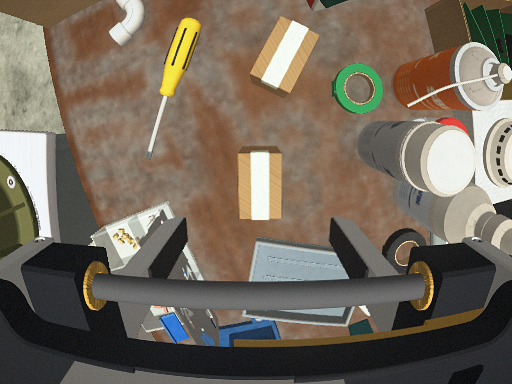

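Right carton top is at (260,186), squared to the jaws. The left one stands at (285,55).

```bash
python3 -m creep '{"xyz": [[0,0,20],[0,0,40],[0,0,40],[0,0,40],[0,0,19]], "spin": [0,0,0,0,0]}'; python3 -m creep '{"xyz": [[0,0,0],[0,0,0],[0,0,0],[0,0,0],[0,0,0]], "spin": [0,0,0,0,0]}' 20 35;python3 -m creep '{"xyz": [[0,0,0],[0,0,0],[0,0,0],[0,0,0]], "spin": [0,0,0,0]}'; python3 -m creep '{"xyz": [[0,0,-10],[0,0,-15],[0,0,-15],[0,0,-10],[0,0,0]], "spin": [0,0,0,0,0]}'; for i in 1 2 3; do python3 -m creep '{"xyz": [[0,0,0],[0,0,0],[0,0,0]], "spin": [0,0,0]}'; done;  python3 -c "
from h import *
import cv2
print(goal(.566,-.016,.15,1.535))
cv2.imwrite('pics/s5.png',ctrl.camera('scene')[:,:,::-1])
cv2.imwrite('pics/t5.png',ctrl.camera('top')[:,:,::-1])"
```

```text
time_s: 10.48
ee_pos: [0.4792, 0.1338, 0.0588]
eef_rot: [-3.139, 0.0, 1.696]
force: [0.5, -0.7, 0.1]
grip_width: 0.094
time_s: 11.1
ee_pos: [0.4804, 0.1339, 0.0614]
eef_rot: [3.141, -0.0, 1.7]
force: [7.5, 1.7, 4.9]
grip_width: 0.0478
time_s: 11.6
ee_pos: [0.4807, 0.1339, 0.0615]
eef_rot: [3.14, -0.0, 1.7]
force: [4.5, -0.2, 5.7]
grip_width: 0.045
time_s: 12.22
ee_pos: [0.4805, 0.134, 0.1119]
eef_rot: [3.14, -0.0, 1.7]
force: [-1.0, 0.1, -6.3]
grip_width: 0.0446
time_s: 12.6
ee_pos: [0.48, 0.1338, 0.1107]
eef_rot: [-3.141, 0.0, 1.7]
force: [-0.1, 0.1, -6.2]
grip_width: 0.0448
time_s: 12.98
ee_pos: [0.4802, 0.1339, 0.111]
eef_rot: [-3.142, -0.0, 1.7]
force: [-0.5, -0.2, -5.5]
grip_width: 0.0447
time_s: 13.35
ee_pos: [0.4802, 0.1339, 0.111]
eef_rot: [-3.142, 0.0, 1.7]
force: [-0.5, -0.4, -5.7]
grip_width: 0.0448
(array([-159.7,   65.8,  -38.9]), np.float64(0.165))
```

View pics/s5.png

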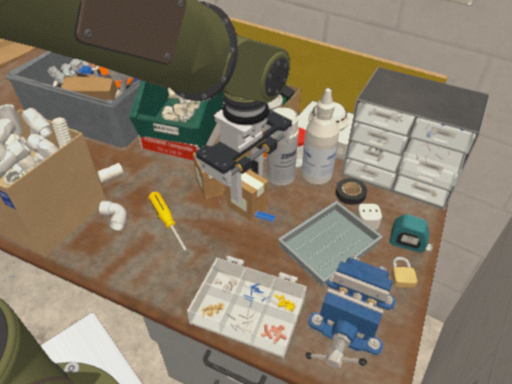

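View pics/t5.png

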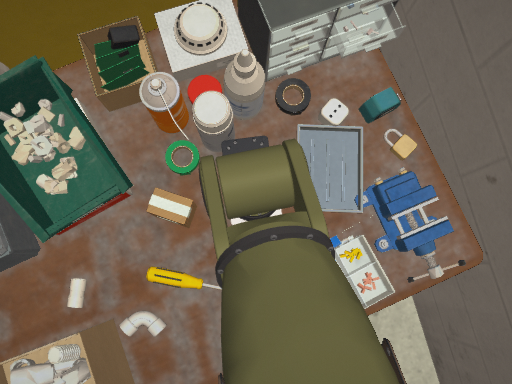

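The right carton weighs about 5.8 N, so it is the heavier. The top view shows the left one still standing at (171,206). I'll carry the right one to the tray.

```bash
python3 -m creep '{"xyz": [[-20,8,-10],[-35,14,-5],[-40,17,0],[-35,15,0],[-20,8,0]], "spin": [0,0,0,0,0]}'; python3 -m creep '{"xyz": [[-6,3,0],[0,0,0],[0,0,0]], "spin": [0.08,0.085,0]}';  python3 -c "
from h import *
import cv2
print(goal(.566,-.015,.0645,1.535))
cv2.imwrite('pics/s6.png',ctrl.camera('scene')[:,:,::-1])
cv2.imwrite('pics/w6.png',ctrl.camera('wrist')[:,:,::-1])"
```

```text
time_s: 14.08
ee_pos: [0.5615, -0.0084, 0.1259]
eef_rot: [-3.141, 0.0, 1.699]
force: [-0.5, 0.2, -5.2]
grip_width: 0.0446
time_s: 14.45
ee_pos: [0.5646, -0.0122, 0.1259]
eef_rot: [-3.141, -0.0, 1.536]
force: [-0.3, 0.4, -5.6]
grip_width: 0.0449
(array([-2.8,  1.5, 61.4]), np.float64(0.001))
```

View pics/s6.png

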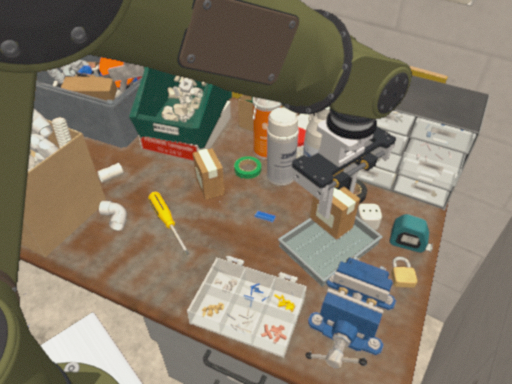

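View pics/w6.png

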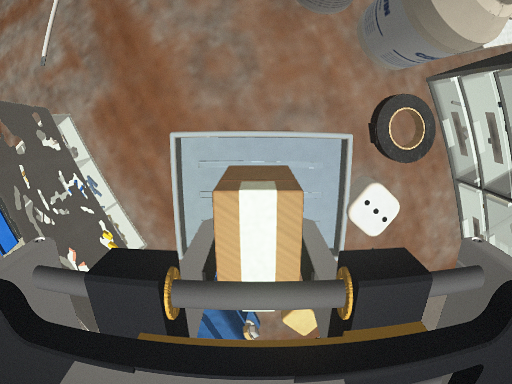

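The carton hangs over the tray, square to it. In the wrist view the tray's left rim runs from (172,133) to (351,133). Lower it.

```bash
python3 -m creep '{"xyz": [[-3,1,12],[0,0,17],[0,0,17],[0,0,11],[0,0,2]], "spin": [0,0,0,0,0]}'; python3 -m creep '{"xyz": [[0,0,0.7],[0,0,0],[0,0,0]], "spin": [0,0,0]}';python3 -m creep '{"xyz": [[0,0,0.7],[0,0,0],[0,0,0]], "spin": [0,0,0]}'
```

```text
time_s: 15.18
ee_pos: [0.5652, -0.0154, 0.066]
eef_rot: [-3.14, -0.0, 1.535]
force: [-0.4, -0.9, -4.9]
grip_width: 0.0446
time_s: 15.55
ee_pos: [0.5658, -0.0155, 0.0668]
eef_rot: [3.141, 0.0, 1.535]
force: [0.4, -0.1, -5.5]
grip_width: 0.0449
time_s: 15.92
ee_pos: [0.5656, -0.0155, 0.0657]
eef_rot: [3.142, 0.0, 1.535]
force: [-0.3, 0.2, -5.5]
grip_width: 0.0451
```

```bash
python3 -m creep '{"xyz": [[0,0,0.8],[0,0,0],[0,0,0]], "spin": [0,0,0]}' | egrep 'pos|force';python3 -m creep '{"xyz": [[0,0,0.8],[0,0,0],[0,0,0]], "spin": [0,0,0]}' | egrep 'pos|force'
```

```text
ee_pos: [0.5656, -0.0155, 0.0648]
force: [-0.4, 0.5, -5.0]
ee_pos: [0.5657, -0.0155, 0.0645]
force: [-3.2, -0.5, 4.1]
```

Touchdown. Release and withdraw.

```bash
python3 -m creep '{"xyz": [[0,0,0],[0,0,0],[0,0,0],[0,0,0],[0,0,0]], "spin": [0,0,0,0,0]}' 94; python3 -m creep '{"xyz": [[0,0,-15],[0,0,-40],[0,0,-40],[0,0,-40],[0,0,-20]], "spin": [0,0,0,0,0]}'; python3 -m creep '{"xyz": [[20,0,0],[40,0,0],[40,0,0],[20,0,0],[0,0,0]], "spin": [0,0,0,0,0]}'; python3 -c "
from h import *
import cv2
cv2.imwrite('pics/s7.png',ctrl.camera('scene')[:,:,::-1])
cv2.imwrite('pics/w7.png',ctrl.camera('wrist')[:,:,::-1])
cv2.imwrite('pics/t7.png',ctrl.camera('top')[:,:,::-1])"
```

```text
time_s: 17.3
ee_pos: [0.5656, -0.0155, 0.0641]
eef_rot: [3.142, 0.0, 1.535]
force: [0.1, 1.3, 0.9]
grip_width: 0.0912
time_s: 17.92
ee_pos: [0.566, -0.0155, 0.2226]
eef_rot: [3.138, 0.0, 1.535]
force: [-1.1, 0.4, 0.1]
grip_width: 0.094
time_s: 18.55
ee_pos: [0.5696, 0.1055, 0.2185]
eef_rot: [-3.141, 0.0, 1.537]
force: [-0.3, 0.0, -0.3]
grip_width: 0.0941
```

View pics/s7.png

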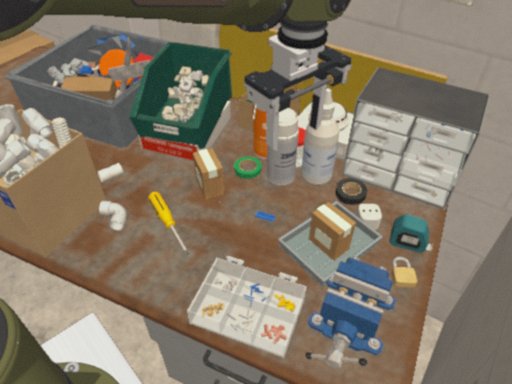

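View pics/t7.png

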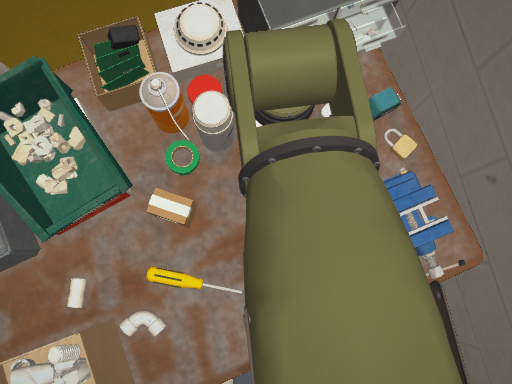

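View pics/w7.png

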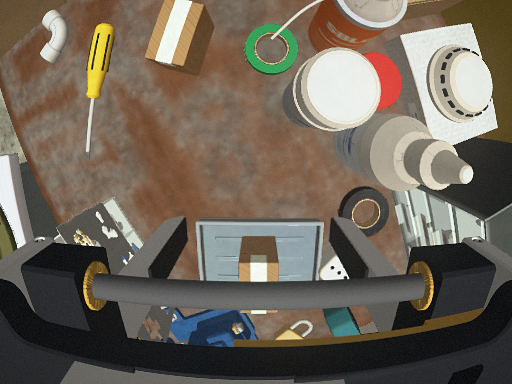

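```bash
python3 -m creep '{"xyz": [[0,-20,-10],[0,-40,0],[0,-30,0],[0,0,0],[0,0,0]], "spin": [0,0,0,0,0]}'; python3 -c "
from h import *
print(ctrl.get_obs()['joint_vel']); print(ctrl.hand_in())"
```

```text
time_s: 19.32
ee_pos: [0.4806, 0.107, 0.2293]
eef_rot: [3.141, -0.0, 1.534]
force: [0.8, -0.4, 0.3]
grip_width: 0.0939
[ 0.00205165  0.0156508  -0.00695516  0.00123506  0.00050248  0.00300077]
the job is handed in; nothing more can be done
None
```

The heavier carton is standing in the grey tray and the lighter one is back where it started. I handed the job in at about 19.3 s; it reports no verdict.

- **Weighing:** I lifted the left carton about 50 mm and it read about 2 N, so it is the lighter one. The right carton, lifted the same way, read about 5.8 N.
- **Placing:** I lowered each carton in small steps until the force showed contact, then opened the fingers and moved straight up.
- **Last checks:** In the scene view the heavy carton stands upright near the middle of the tray. In the top and wrist views the light carton stands upright at its starting spot, at the same pixels as before within what I could see. The arm was clear of everything, with the gripper open and forces within about 1 N of zero.
- **Not checked:** The arm hid the tray in the last top view, so the carton's position there comes from the TCP at release (0.566, -0.016 m, against a tray centre of 0.566, -0.016 m) and the scene and wrist views. The force sensor had up to about 1 N of noise and offset, much smaller than the difference in weight. No check failed or disagreed.

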